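Present a specimen slide label up on a slide lifter

TASK

A large specimen slide lies label side up in its drying rack; both ends are ground matt, but only the label end has a small notch cut from one corner. Take the slide lifter by its upright grip, slide its blade under the slide from the end without the notch, between the rack's rails, and lift the slide out without touching it with the gripper. Finish while still holding the lifter, with the slide resting level and still on the blade, label side up, well clear above the rack (at least about 15 cm over the bench), and the notched label end pointing back toward the robot's side of the bench; leave the hand lens, dish and torch alone.

Things in the scene. Friction and masses are not known exactly. Their poses are not given: they have to be found in the camera images.
- slide: Glass slide 76 x 52 x 4 mm, loose, 40 g, an 18 mm white matt band on top at each end, a round brown specimen in the middle. The label end is the one with a 10 x 10 mm corner notch. Origin: centre of its underside, 20 mm above the bench at the start. +x along the 76 mm length toward the notched label end, +z out of the label side (up at the start); the notch is at the +x, -y corner.
- rack: Black drying rack, fixed, 92 x 68 x 23 mm. Origin: centre of its underside; x as the slide's at the start. Two rails along x carry the slide's long edges 20 mm above the bench; the gap between them is 42 mm wide, open at both ends, with only a 4 mm thick base plate below, so 16 mm of free height lie under the slide. Lips and stops on the rails rise 3 mm round the slide, none in the gap.
- lifter: Slide lifter, loose, 120 g, standing on its flat steel blade. Origin: on the blade's underside, below the middle of the grip. Blade 3 mm thick, 30 mm wide, along the lifter's x from -22 mm to a round tip at +68 mm. Grip: upright black square bar 20 x 20 mm, faces square to x and y, top 98 mm above the blade's underside; grasp from above across either pair of faces. +z up the grip.
- lifter_grip (a point): Centre line of the lifter's grip, 70 mm above the blade's underside: a good height to grasp. Axes as the lifter's.
- lifter_tip (a point): Middle of the lifter's round blade tip, on the blade's top face, 68 mm from the grip's centre line. Axes as the lifter's.
- far_mark (a point): Fixed, unmarked point on the bench top at the far side of the work, straight ahead of the robot. Its axes are the world's: +x leads away from the robot, so at the end the label end must point along its -x, with this point behind the slide.
- magnifier: Hand lens, 62 x 148 x 9 mm, lying flat near the front edge, bystander. Origin: centre of its underside.
- dish: Empty glass dish 101 mm across, 16 mm high, behind the optical rail, bystander. Origin: centre of its underside.
- torch: Dark torch 32 x 104 x 32 mm lying near the front edge on the right, bystander. Origin: centre of its underside.
Mind the look-alikes: they are no part of the job. Several things look just like the lifter: the one meant starts nearest to the robot's base.

How it is judged:
By the outcome, as a careful person would: the job done as asked, in the order asked, and still so for the second after the job is handed in, while the arm keeps its last pose, push and grip.
It also fails if it takes over 61 s, if anything falls off the work surface, if the arm or the gripper's body presses on something with over 40 N, if the wrist force passes 120 N, or if a joint passes its speed limit or range.

ROBOT

A 6-joint arm with a two-finger parallel gripper is mounted at the origin on a cart in front of the work surface, level with it; the furniture and walls round the work are solid. World frame = base frame: x ahead of the robot, y to its left, z up, the work surface at z = 0. Lengths are in m, angles in degrees, forces in N, time in s.
With the tool pointing down it reaches from about 0.2 to 0.875 m from the base axis. Payload 3.4 kg.
Tool frame: the origin (TCP) lies at the very end of the fingers, on their centre line; the grasp point (between the pads) lies ctrl.tcp_to_grasp behind it (ctrl.tcp_to_grasp is the distance from the TCP to the grasp point, in m); z points along the fingers, y is the direction in which the jaws open and shut (so a half turn about z gives the same grasp; the last joint's range is limited). The gripper opens to 94 mm and grips with 3 to 60 N. Pads are 16 mm wide; open, the fingers measure 119 mm over their backs; the gripper's body (75 mm by 177 mm) begins 78 mm behind the grasp point.
Start: joints at [67.895, 15.808, 86.224, -0, 77.962, -6.933], TCP at [0.151, 0.555, 0.205] pointing down, gripper open.
Joint ranges: [-165.64, 165.64], [-43.16, 119.46], [12.63, 154.43], [-67.54, 247.53], [6.08, 155.33], [-154.97, 154.97]. Speed limits (degrees/s): [147.25, 147.25, 180, 180, 180, 180].

INTERFACE

Orientations are given as [roll, pitch, yaw] about the fixed x, y, z axes, in that order (R = Rz(yaw) Ry(pitch) Rx(roll)).
In Python, from station import ctrl gives the robot as it stands.
- The arm moves only by the shell command python3 -m inch 'ROWS' [FORCE]. ROWS is JSON, a list of rows, each a list of 3 entries, a list of its own where there are three numbers: the turn, a rotation vector about the tool's x, y, z in degrees, then the shift along the tool's x, y, z in m, then the finger opening in m, from 0 to 0.094. In form: [[[wx, wy, wz], [tx, ty, tz], gripper], ...]. A call has 1 to 5 rows; each row is the pose to reach, as a shift and turn from the pose measured when the call began, along the tool's axes at that moment; what a row does not reach only later rows make up. A row lasts 1/8 s, in which the tool goes at most 62.5 mm and 10.7 degrees, less where a joint would pass 70% of its speed; a pose out of reach is approached as far as the arm can. A call with a gripper value outside its range is refused whole. The fingers move at their own pace and stop on an object; FORCE is the grip in N (left out, the last holds). Time passes only in rows, so rows that repeat a pose let the fingers close. It gives the time, the measured TCP pose, the force and the opening at its end, in the units of the state.
- ctrl.read_state(): the state, without advancing time (a new reading comes with each control period).
- ctrl.camera(name): name is "scene" or "top" or "wrist"; returns a dict with "color" (420x560x3 uint8, blue, green, red), "range_z" (420x560 float32, m along the optical axis (not along the pixel's ray), 0 where there is no reading), "fx", "fy", "cx", "cy" (pixels), "cam_to_world" (4x4, takes a point from camera to world coordinates). Camera axes: x right, y down, z forward; pixel columns grow to the right and rows downward; lengths in m; the calibration is good to about 2 mm. A picture is of the moment at which its call begins.
- ctrl.sign_off(): hands the job in, once; it reports no verdict.
Trained networks look in a picture, given as the dict that the camera call returned (one of the last four; its "shot" number tells which), for a name from the list of things; names that differ only in an ending like _2 or _b are one class to them, and where a whole thing is asked for, a point or a joint stands for the part that bears it (a point fixed in the world has none). Each returns a list of dicts, best first, with "p" (0 to 1); they miss things now and then, are a little off and sometimes report something else, mostly with a low value. They report only what shows in the picture. A call takes as long as a camera call. They do not tell look-alikes from the thing itself.
- ctrl.recognise(name, picture): "box" ([left, top, width, height] in pixels, round what is visible of it).
The state is a dict: "clock": time; "joint_pos": joint angles; "qvel": joint speeds; "joint_torque": joint torques, N m; "tool_pos": TCP position; "eef_rot": TCP orientation; "force": force on the tool from outside, world axes, zero at the start; "ft_torque": the same for the moment, N m; "finger_gap": finger opening in m.
Only numpy, scipy, OpenCV 4.12 (cv2) and the standard library are available. Lean on these libraries where they do the work, as an engineer would, in place of code of your own. Each camera call takes 0.05 s, during which the arm holds its last target.

## Working session

There is one attempt and no reset: what is moved stays moved. The work goes in short steps, Python scripts to look and compute and a shell command to move; the robot and the scene stay as the last step left them, time stands still between calls to the robot, and variables do not carry over. Pictures are saved under pics/ and viewed, and the job is handed in when it is done.

```bash
ls; mkdir -p pics
python3 - <<'E'
from station import ctrl
import cv2,pickle
s=ctrl.read_state();print(s, ctrl.tcp_to_grasp)
d={}
for n in ["scene","top","wrist"]:
    p=ctrl.camera(n);d[n]=p
    cv2.imwrite(f"pics/a_{n}.png",p["color"])
    for t in ["slide","lifter","rack"]:
        print(n,t,[(r["box"],round(r["p"],2)) for r in ctrl.recognise(t,p)])
pickle.dump(d,open("a.pkl","wb"))
E
```

```text
pics
{'clock': 0.0, 'joint_pos': array([ 6.78954066e+01,  1.58457428e+01,  8.62928381e+01, -2.17781364e-04,
        7.79609551e+01, -6.93284382e+00]), 'qvel': array([ 0.12528092, -0.013616  , -0.03617499,  0.12609384, -0.02511903,
       -0.02229308]), 'joint_torque': array([-6.68592547e-04, -4.04573572e+01, -2.37235612e+01,  7.01773446e-02,
        3.42776917e-02, -1.31577831e-04]), 'tool_pos': array([0.15028461, 0.55444543, 0.20464   ]), 'eef_rot': array([-1.79901166e+02, -1.18032248e-02,  1.64828286e+02]), 'force': array([-0.45857533, -0.0281537 ,  0.58452934]), 'ft_torque': array([-0.02515448, -0.01005914, -0.03419907]), 'finger_gap': 0.09395469612575513} 0.0188
scene slide [([272.4, 219.6, 19.6, 11.5], 0.72)]
scene lifter []
scene rack [([268.0, 222.1, 28.4, 10.8], 0.53)]
top slide [([288.4, 208.3, 22.4, 21.8], 0.69)]
top lifter [([107.2, 243.4, 36.1, 23.9], 0.81)]
top rack [([285.8, 218.0, 29.8, 18.8], 0.48)]
wrist slide []
wrist lifter [([160.5, 395.9, 42.9, 24.1], 0.66)]
wrist rack []
```

View pics/a_scene.png

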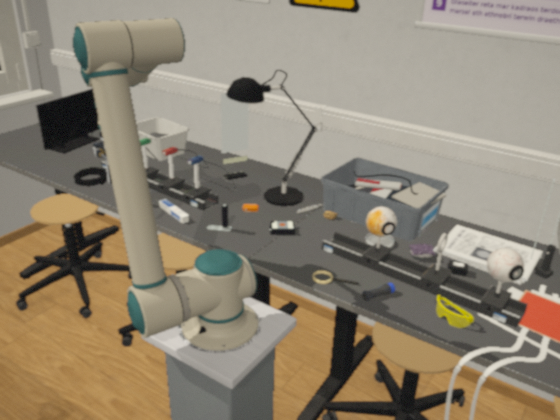

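View pics/a_top.png

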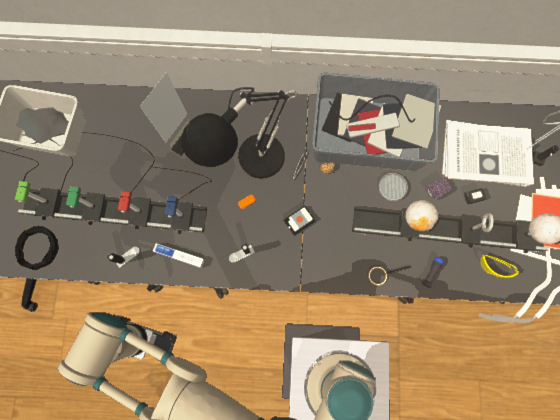

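View pics/a_wrist.png

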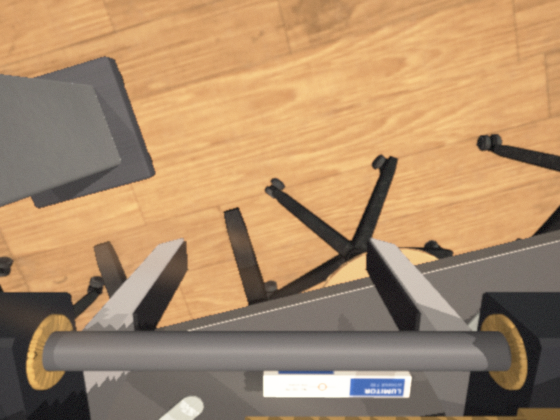

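The top view shows two lifter-like objects, at (242,253) and (124,257). The rack with the slide is at (299,219). I'll zoom in and localise them.

```bash
cat > h.py <<'E'
import numpy as np,cv2
def w(p,u,v,z=None):
    T=p["cam_to_world"]; r=np.array([(u-p["cx"])/p["fx"],(v-p["cy"])/p["fy"],1.0])
    if z is None:
        d=p["range_z"][int(round(v)),int(round(u))]; return T[:3,:3]@(r*d)+T[:3,3]
    R=T[:3,:3]@r; return T[:3,3]+R*((z-T[2,3])/R[2])
def proj(p,X):
    T=p["cam_to_world"]; c=T[:3,:3].T@(np.asarray(X)-T[:3,3]); return p["fx"]*c[0]/c[2]+p["cx"],p["fy"]*c[1]/c[2]+p["cy"]
E
python3 - <<'E'
import pickle,cv2
from h import *
np.set_printoptions(precision=4,suppress=True)
d=pickle.load(open("a.pkl","rb"));p=d["top"]
print(p["cam_to_world"],p["fx"])
for n,u,v,z in [("lA",242,253,.0),("lA2",242,253,None),("lB",124,257,0),("rack",299,219,.02),("lens",378,276,0),("torch",433,271,0),("dish",393,187,0)]:
    print(n,w(p,u,v,z))
c=p["color"][195:275,95:345]
cv2.imwrite("pics/b1.png",cv2.resize(c,(750,240),interpolation=cv2.INTER_CUBIC))
c=p["color"][200:272,225:321]
cv2.imwrite("pics/b2.png",cv2.resize(c,(768,576),interpolation=cv2.INTER_CUBIC))
q=d["scene"];c=q["color"][190:250,180:310]
cv2.imwrite("pics/b3.png",cv2.resize(c,(780,360),interpolation=cv2.INTER_CUBIC))
E
```

```text
[[ 0.0499 -0.9757  0.2135  0.2445]
 [-0.9987 -0.0496  0.0065  0.1997]
 [ 0.0043 -0.2136 -0.9769  1.4356]
 [ 0.      0.      0.      1.    ]] 418.0345892495505
lA [0.4193 0.3453 0.    ]
lA2 [0.4191 0.3451 0.0021]
lB [0.3852 0.749  0.    ]
rack [0.5447 0.1547 0.02  ]
lens [ 0.3641 -0.1234  0.    ]
torch [ 0.3906 -0.3115  0.    ]
dish [ 0.6827 -0.1765  0.    ]
```

View pics/b2.png

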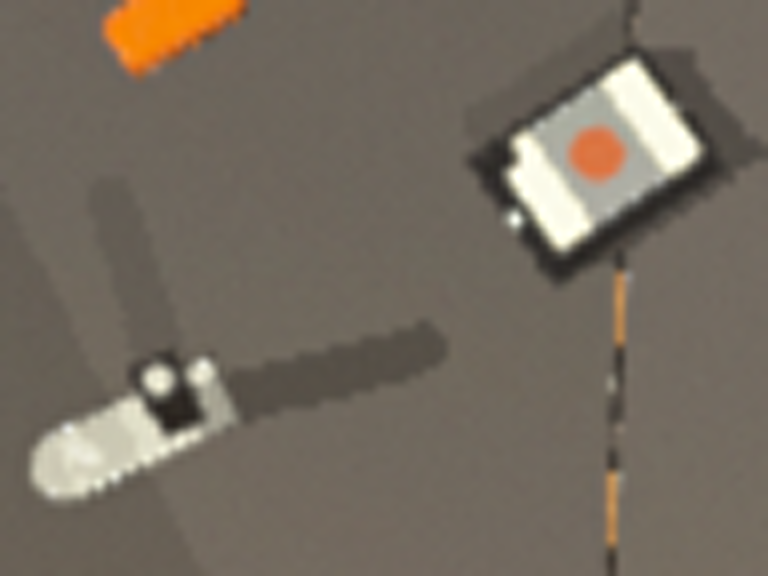

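View pics/b3.png

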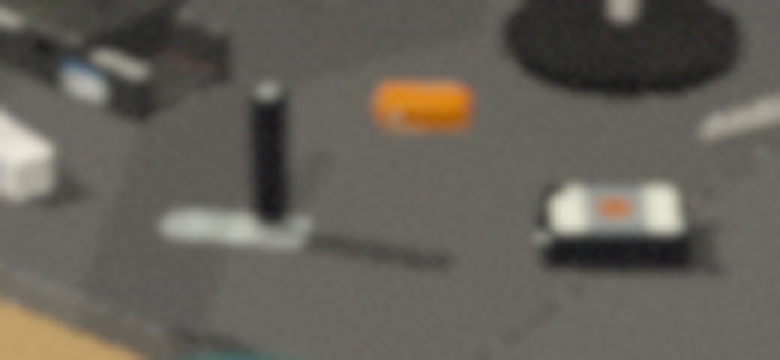

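View pics/b1.png

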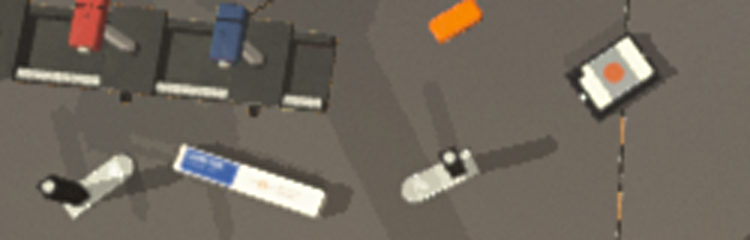

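```bash
python3 - <<'E'
import pickle
from h import *
np.set_printoptions(precision=4,suppress=True)
p=pickle.load(open("a.pkl","rb"))["top"]
f=lambda x,y,z:w(p,225+x/8-.5+.06,200+y/8-.5+.06,z)
tip=f(40,478,.003);back=f((207+240)/2,(360+425)/2+5,.003);top=f(158,380,.098)
print(tip,back,top,np.linalg.norm(tip-back)); d=tip-back; print(np.degrees(np.arctan2(d[1],d[0])))
a=f(545,205,.024);b=f(657,108,.024);print(a,b,(a+b)/2,np.linalg.norm(a-b)); d=a-b;print(np.degrees(np.arctan2(d[1],d[0])))
E
python3 -m inch '[[[0,0,138],[-0.315,-0.131,-0.06],0.094],[[0,0,138],[-0.315,-0.131,-0.06],0.094],[[0,0,138],[-0.315,-0.131,-0.06],0.094],[[0,0,138],[-0.315,-0.131,-0.06],0.094],[[0,0,138],[-0.315,-0.131,-0.06],0.094]]'
```

```text
[0.3952 0.386  0.003 ] [0.4338 0.3098 0.003 ] [0.4269 0.3293 0.098 ] 0.0854327330561974
116.85235791483632
[0.521  0.1756 0.024 ] [0.5662 0.1292 0.024 ] [0.5436 0.1524 0.024 ] 0.06481269715932642
134.17989919858627
clock: 1.23
tool_pos: [0.3952, 0.3653, 0.2602]
eef_rot: [180.0, -0.0, 110.8]
force: [-0.3, 0.8, 1.0]
finger_gap: 0.0938
```

```bash
python3 -m inch '[[[0,0,84],[-0.045,0.015,0],0.094],[[0,0,84],[-0.045,0.015,0],0.094],[[0,0,84],[-0.045,0.015,0],0.094],[[0,0,84],[-0.045,0.015,0],0.094],[[0,0,84],[-0.045,0.015,0],0.094]]'
python3 -m inch '[[[0,0,30],[0,0,0],0.094],[[0,0,30],[0,0,0],0.094],[[0,0,30],[0,0,0],0.094],[[0,0,30],[0,0,0],0.094]]'
python3 - <<'E'
from station import ctrl
import cv2,pickle
d={}
for n in ["wrist","top"]:
    p=ctrl.camera(n);d[n]=p
    cv2.imwrite(f"pics/c_{n}.png",p["color"])
pickle.dump(d,open("c.pkl","wb"))
s=ctrl.read_state();print(s["tool_pos"],s["eef_rot"],s["joint_pos"])
print(d["wrist"]["cam_to_world"])
E
```

```text
clock: 1.85
tool_pos: [0.4253, 0.3284, 0.2603]
eef_rot: [-180.0, -0.0, 57.0]
force: [0.2, 0.4, 0.4]
finger_gap: 0.0943
clock: 2.35
tool_pos: [0.4253, 0.3283, 0.2603]
eef_rot: [-180.0, -0.0, 27.1]
force: [0.1, -0.2, -0.4]
finger_gap: 0.094
[0.42527126 0.32838784 0.26030787] [-1.79972986e+02 -4.12907729e-02  2.71681162e+01] [3.02353488e+01 1.09918772e+01 8.50385287e+01 2.49052069e-02
 8.39269177e+01 9.30645972e+01]
[[ 4.55801748e-01 -8.60013313e-01 -2.29394568e-01  4.91476795e-01]
 [-8.90081311e-01 -4.40450932e-01 -1.17295507e-01  3.62044151e-01]
 [-1.61353482e-04  2.57643315e-01 -9.66240082e-01  4.37264973e-01]
 [ 0.00000000e+00  0.00000000e+00  0.00000000e+00  1.00000000e+00]]
```

View pics/c_wrist.png

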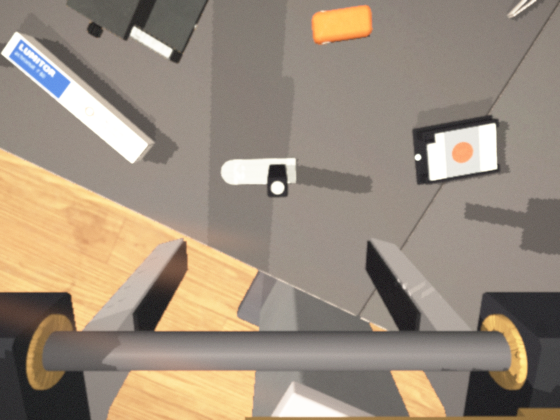

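The wrist view shows the lifter with its blade tip at (221,171), blade back at (296,171) and grip top at (277,187). The slide is at (462,152), with the notch on its left (427,138).

Run:
```python
import pickle
from h import *
np.set_printoptions(precision=4,suppress=True)
d=pickle.load(open("c.pkl","rb"));p=d["wrist"]
g=p["color"]
a=cv2.resize(g[145:205,205:310],None,fx=7,fy=7,interpolation=cv2.INTER_CUBIC);cv2.imwrite("pics/c1.png",a)
a=cv2.resize(g[105:195,400:510],None,fx=6,fy=6,interpolation=cv2.INTER_CUBIC);cv2.imwrite("pics/c2.png",a)
def blob(u0,v0,u1,v1,z,thr=170):
    m=np.zeros(g.shape[:2],np.uint8);m[v0:v1,u0:u1]=(g[v0:v1,u0:u1].min(2)>thr)
    n,l,st,ce=cv2.connectedComponentsWithStats(m)
    for i in range(1,n):
        if st[i,4]<20: continue
        vs,us=np.nonzero(l==i)
        P=np.array([w(p,u,v,z)[:2] for u,v in zip(us,vs)],np.float32)
        r=cv2.minAreaRect(P);print(st[i],np.array(r[0]),np.array(r[1]),r[2],P.mean(0));print(cv2.boxPoints(r))
blob(205,145,310,205,.003)
blob(425,110,505,190,.024)
print("griptop",w(p,277.5,187.5,.098), w(p,277,187))
print("spec",w(p,462.5,152.5,.024))
```

```text
[ 221  158   75   27 1454] [0.416  0.3483] [0.0315 0.089 ] 27.871570587158203 [0.4153 0.3526]
[[0.3813 0.3802]
 [0.4229 0.3016]
 [0.4507 0.3163]
 [0.4091 0.3949]]
[271 181  13  13 136] [0.4092 0.319 ] [0.0149 0.0146] 27.118553161621094 [0.4089 0.3188]
[[0.3993 0.3221]
 [0.4059 0.3092]
 [0.4192 0.3159]
 [0.4125 0.3289]]
[ 427  123   70   57 2731] [0.5438 0.1545] [0.0521 0.0767] 37.4842414855957 [0.5444 0.1536]
[[0.4998 0.1691]
 [0.5465 0.1082]
 [0.5878 0.1399]
 [0.5412 0.2008]]
griptop [0.427  0.3278 0.098 ] [0.4272 0.3284 0.0979]
spec [0.5437 0.1533 0.024 ]
```

View pics/c1.png

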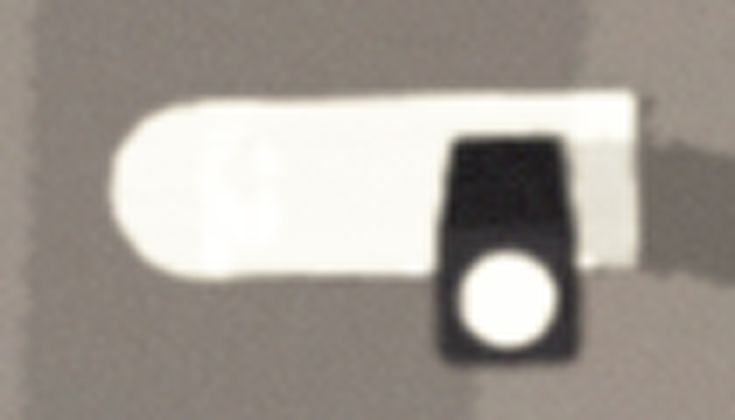

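View pics/c2.png

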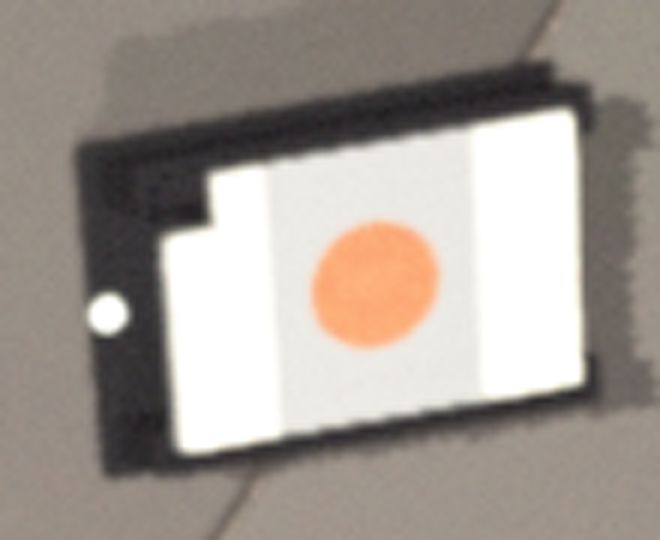

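```bash
python3 -m inch '[[[0,0,-0.7],[0.0013,0.0011,0.06],0.094],[[0,0,-0.7],[0.0013,0.0011,0.12],0.094],[[0,0,-0.7],[0.0013,0.0011,0.18],0.094],[[0,0,-0.7],[0.0013,0.0011,0.209],0.094],[[0,0,-0.7],[0.0013,0.0011,0.209],0.094]]'
python3 -m inch '[[[0,0,0],[0,0,0],0.03],[[0,0,0],[0,0,0],0.02],[[0,0,0],[0,0,0],0.01],[[0,0,0],[0,0,0],0.01],[[0,0,0],[0,0,0],0.01]]' 40
python3 -m inch '[[[0,0,0],[0,0,0],0.01],[[0,0,0],[0,0,0],0.01],[[0,0,0],[0,0,0],0.01]]' 40
```

```text
clock: 3.08
tool_pos: [0.4252, 0.3271, 0.0492]
eef_rot: [-180.0, 0.3, 27.9]
force: [0.4, 0.1, 0.6]
finger_gap: 0.0938
clock: 3.7
tool_pos: [0.4254, 0.3272, 0.0495]
eef_rot: [-180.0, 0.2, 27.9]
force: [-1.0, -1.2, -0.5]
finger_gap: 0.0473
clock: 4.08
tool_pos: [0.4253, 0.3272, 0.0494]
eef_rot: [-180.0, 0.3, 27.9]
force: [-0.2, -0.3, -1.4]
finger_gap: 0.0198
```

```bash
python3 -m inch '[[[0,0,0],[0,0,0],0.01],[[0,0,0],[0,0,-0.03],0.01],[[0,0,0],[0,0,-0.07],0.01],[[0,0,0],[0,0,-0.11],0.01],[[0,0,0],[0,0,-0.12],0.01]]' 40
python3 - <<'E'
from station import ctrl
import cv2,pickle
p=ctrl.camera("wrist");pickle.dump(p,open("d.pkl","wb"))
cv2.imwrite("pics/d.png",p["color"])
s=ctrl.read_state();print(s["tool_pos"],s["eef_rot"],s["finger_gap"],s["force"])
E
```

```text
clock: 4.7
tool_pos: [0.4271, 0.3282, 0.1717]
eef_rot: [-180.0, -0.0, 27.9]
force: [-0.6, 0.7, -1.1]
finger_gap: 0.0196
[0.42681364 0.32801424 0.17140571] [-1.79974045e+02  3.09157370e-02  2.79523012e+01] 0.019975853779646988 [-0.02961123 -0.43187386  0.30281806]
```

View pics/d.png

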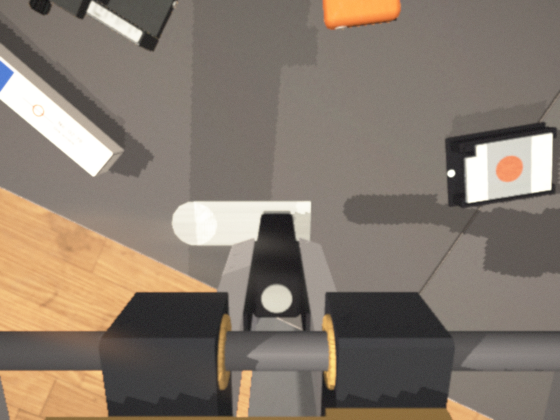

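Run:
```python
import pickle
from h import *
np.set_printoptions(precision=4,suppress=True)
p=pickle.load(open("d.pkl","rb"))
g=p["color"]
def blob(u0,v0,u1,v1,z,thr=170,mn=200):
    m=np.zeros(g.shape[:2],np.uint8);m[v0:v1,u0:u1]=(g[v0:v1,u0:u1].min(2)>thr)
    n,l,st,ce=cv2.connectedComponentsWithStats(m)
    for i in range(1,n):
        if st[i,4]<mn: continue
        vs,us=np.nonzero(l==i)
        P=np.array([w(p,u,v,z)[:2] for u,v in zip(us,vs)],np.float32)
        r=cv2.minAreaRect(P);print(st[i],np.array(r[0]),np.array(r[1]),r[2]);print(cv2.boxPoints(r))
blob(160,195,320,250,.124)
blob(460,120,558,215,.024)
print("spec",w(p,509.5,168.5,.024))
for u in (180,200,230,250,300): print(u,w(p,u,215),w(p,u,225))
```

```text
[ 172  201  139   45 4518] [0.4186 0.3494] [0.0297 0.089 ] 27.934816360473633
[[0.3846 0.3817]
 [0.4263 0.3031]
 [0.4526 0.317 ]
 [0.4109 0.3956]]
[ 465  133   88   70 4132] [0.5437 0.155 ] [0.0513 0.0759] 37.529876708984375
[[0.5002 0.1695]
 [0.5465 0.1093]
 [0.5872 0.1405]
 [0.5409 0.2007]]
spec [0.5442 0.154  0.024 ]
180 [0.405  0.3864 0.123 ] [0.3992 0.3835 0.124 ]
200 [0.4109 0.375  0.1228] [0.4051 0.3721 0.1237]
230 [0.4198 0.3579 0.1221] [0.414 0.355 0.123]
250 [0.4264 0.3467 0.124 ] [0.4204 0.3436 0.1241]
300 [0.4411 0.3182 0.123 ] [0.4353 0.315  0.1232]
```

Run:
```python
import pickle
from h import *
np.set_printoptions(precision=3,suppress=True)
p=pickle.load(open("a.pkl","rb"))["top"]
for u,v in [(315,160),(317,155),(313,165),(375,163),(430,168),(326,168),(305,152),(294,178),(262,155),(285,160),(280,110),(292,95),(245,100)]: print(u,v,w(p,u,v))
X=np.array([[w(p,u,v) for u in range(200,460)] for v in range(60,235)])
m=(X[...,0]<.80)&(X[...,2]>.03)&(X[...,1]<.35)&(X[...,1]>-.2)&(X[...,0]>.45)
q=X[m]; 
for i in np.argsort(q[:,0])[::60]: print(q[i])
```

```text
315 160 [0.244 0.2   1.436]
317 155 [0.759 0.104 0.08 ]
313 165 [0.75  0.112 0.001]
375 163 [ 0.749 -0.1    0.056]
430 168 [ 0.759 -0.308  0.006]
326 168 [0.732 0.067 0.028]
305 152 [ 0.799  0.143 -0.001]
294 178 [0.697 0.178 0.004]
262 155 [0.77  0.296 0.026]
285 160 [0.764 0.214 0.002]
280 110 [0.835 0.235 0.25 ]
292 95 [1.022 0.2   0.001]
245 100 [0.749 0.318 0.467]
[ 0.503 -0.2    0.167]
[ 0.509 -0.179  0.037]
[ 0.513 -0.06   0.042]
[ 0.516 -0.037  0.036]
[ 0.52  -0.044  0.035]
[ 0.528 -0.196  0.051]
[ 0.538 -0.174  0.16 ]
[ 0.549 -0.191  0.2  ]
[ 0.56  -0.191  0.045]
[ 0.576 -0.193  0.039]
[ 0.586 -0.164  0.033]
[ 0.591 -0.07   0.039]
[ 0.597 -0.098  0.035]
[0.624 0.343 0.455]
[0.641 0.341 0.454]
[0.656 0.35  0.478]
[0.695 0.348 0.458]
[0.719 0.35  0.476]
[ 0.735 -0.18   0.138]
[ 0.738 -0.165  0.146]
[ 0.74  -0.071  0.145]
[0.742 0.31  0.466]
[0.743 0.016 0.134]
[ 0.745 -0.025  0.146]
[0.746 0.337 0.517]
[ 0.747 -0.179  0.033]
[ 0.747 -0.194  0.044]
[ 0.748 -0.081  0.144]
[0.749 0.325 0.467]
[0.75  0.064 0.148]
[ 0.751 -0.077  0.049]
[0.752 0.305 0.469]
[0.753 0.036 0.107]
[ 0.754 -0.024  0.073]
[ 0.755 -0.045  0.032]
[0.756 0.058 0.094]
[0.757 0.299 0.448]
[0.759 0.056 0.048]
[ 0.762 -0.171  0.101]
[0.767 0.297 0.082]
[ 0.77  -0.159  0.096]
[ 0.773 -0.064  0.095]
[ 0.777 -0.159  0.108]
[ 0.78  -0.136  0.106]
[ 0.783 -0.1    0.102]
[ 0.786 -0.139  0.109]
[0.789 0.301 0.107]
[0.791 0.304 0.101]
[ 0.794 -0.134  0.115]
[ 0.797 -0.175  0.113]
[0.799 0.291 0.118]
```

```bash
python3 -m inch '[[[0,0,-1],[0.004,0.03,0],0.01],[[0,0,-3],[0.01,0.08,0],0.01],[[0,0,-5],[0.016,0.13,0],0.01],[[0,0,-7],[0.022,0.18,0],0.01],[[0,0,-9.5],[0.028,0.225,0],0.01]]' 40
```

```text
clock: 5.38
tool_pos: [0.5566, 0.1406, 0.1689]
eef_rot: [-179.9, 0.2, 37.5]
force: [0.1, 1.1, -0.7]
finger_gap: 0.0198
```

```bash
python3 -m inch '[[[0,0,0],[-0.001,0.04,0],0.01],[[0,0,0],[-0.003,0.08,0],0.01],[[0,0,0],[-0.004,0.11,0],0.01],[[0,0,0],[-0.004,0.1213,0],0.01],[[0,0,0],[-0.004,0.1213,0],0.01]]' 40
python3 - <<'E'
from station import ctrl
import cv2,pickle
p=ctrl.camera("wrist");q=ctrl.camera("scene");pickle.dump(p,open("e.pkl","wb"))
cv2.imwrite("pics/e.png",p["color"])
cv2.imwrite("pics/e2.png",q["color"])
s=ctrl.read_state();print(s["tool_pos"],s["eef_rot"],s["joint_pos"])
E
```

```text
clock: 6.0
tool_pos: [0.6265, 0.042, 0.167]
eef_rot: [-179.7, 0.3, 37.5]
force: [-0.4, 0.0, -1.1]
finger_gap: 0.0199
[0.62618372 0.04301329 0.16787605] [-179.75279016    0.27907759   37.53976888] [-2.42500028e+00  2.17712890e+01  8.26514816e+01  1.05321419e-02
  7.59499119e+01  5.00332428e+01]
```

View pics/e.png

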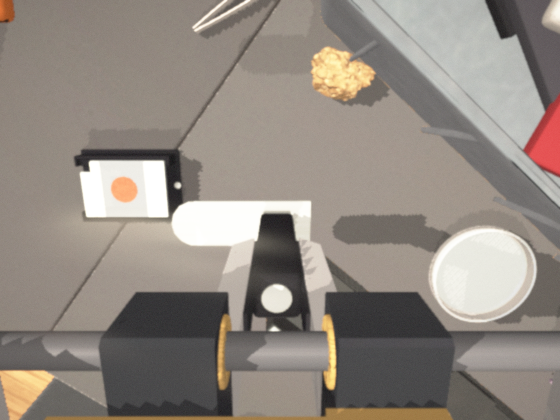

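View pics/e2.png

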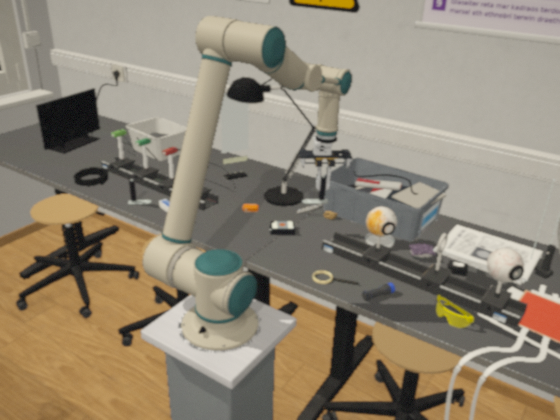

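Run:
```python
import pickle
from h import *
np.set_printoptions(precision=4,suppress=True)
p=pickle.load(open("e.pkl","rb"))
g=p["color"]
def blob(u0,v0,u1,v1,z,thr=170,mn=200):
    m=np.zeros(g.shape[:2],np.uint8);m[v0:v1,u0:u1]=(g[v0:v1,u0:u1].min(2)>thr)
    n,l,st,ce=cv2.connectedComponentsWithStats(m)
    for i in range(1,n):
        if st[i,4]<mn: continue
        vs,us=np.nonzero(l==i)
        P=np.array([w(p,u,v,z)[:2] for u,v in zip(us,vs)],np.float32)
        r=cv2.minAreaRect(P);print(st[i],np.array(r[0]),np.array(r[1]),r[2]);b=cv2.boxPoints(r);print(b)
        e=b[1]-b[0] if np.linalg.norm(b[1]-b[0])>np.linalg.norm(b[2]-b[1]) else b[2]-b[1]
        print(np.degrees(np.arctan2(e[1],e[0])))
blob(160,195,320,250,.120)
blob(70,150,172,225,.024)
print("spec",w(p,124.5,189.5,.024))
for u in (180,200,230,250,300): print(u,w(p,u,215),w(p,u,225))
a=cv2.resize(g[140:235,65:185],None,fx=6,fy=6,interpolation=cv2.INTER_CUBIC);cv2.imwrite("pics/e3.png",a)
```

```text
[ 160  200  160   50 5136] [0.613  0.0616] [0.0331 0.1031] 37.54691696166992
[[0.5684 0.0924]
 [0.6313 0.0106]
 [0.6576 0.0308]
 [0.5947 0.1126]]
-52.453102
[  80  160   89   58 4121] [0.5453 0.153 ] [0.0523 0.0762] 37.52006530761719
[[0.5013 0.1673]
 [0.5477 0.1068]
 [0.5892 0.1387]
 [0.5428 0.1991]]
-52.479927
spec [0.5455 0.1521 0.024 ]
180 [0.5944 0.0957 0.118 ] [0.5891 0.092  0.1188]
200 [0.6026 0.0855 0.1188] [0.597  0.0817 0.1187]
230 [0.6141 0.0702 0.118 ] [0.6089 0.0663 0.119 ]
250 [0.622  0.06   0.1181] [0.6166 0.056  0.1182]
300 [0.6414 0.0343 0.1175] [0.6364 0.0304 0.1188]
```

View pics/e3.png

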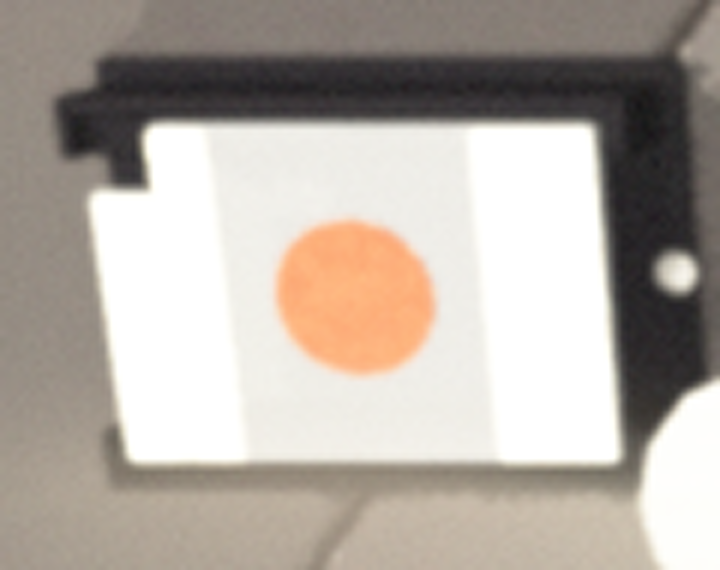

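```bash
python3 -m inch '[[[0,0,0],[0.001,0,0.03],0.01],[[0,0,0],[0.001,0,0.06],0.01],[[0,0,0],[0.001,0,0.09],0.01],[[0,0,0],[0.001,0,0.104],0.01],[[0,0,0],[0.001,0,0.106],0.01]]' 40
python3 -m inch '[[[0,0,0],[0,0,0],0.01]]' 40
python3 - <<'E'
from station import ctrl
import cv2,pickle
p=ctrl.camera("wrist");pickle.dump(p,open("f.pkl","wb"))
cv2.imwrite("pics/f.png",p["color"])
s=ctrl.read_state();print(s["tool_pos"],s["eef_rot"],s["force"])
E
```

```text
clock: 6.72
tool_pos: [0.6255, 0.0445, 0.0614]
eef_rot: [-179.7, 0.3, 37.6]
force: [0.5, -0.1, -1.3]
finger_gap: 0.02
clock: 6.85
tool_pos: [0.6263, 0.0448, 0.0624]
eef_rot: [-179.8, 0.2, 37.6]
force: [-0.6, 0.3, -0.6]
finger_gap: 0.0201
[0.62627814 0.04480498 0.06259708] [-179.75969295    0.23880887   37.61195738] [-0.28990866  0.16043244 -1.34330935]
```

View pics/f.png

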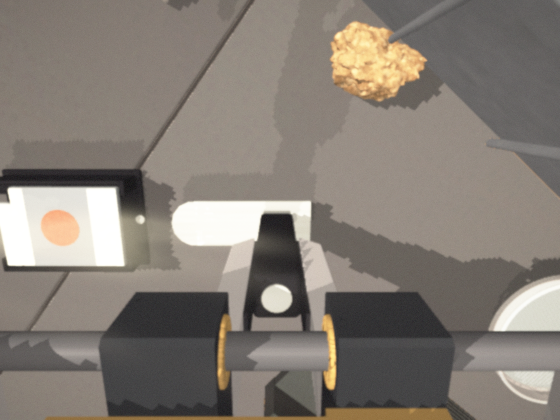

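Run:
```python
import pickle
from h import *
np.set_printoptions(precision=4,suppress=True)
p=pickle.load(open("f.pkl","rb"))
g=p["color"]
zs=[w(p,u,v) for u in (185,200,220,240) for v in (210,222,235)];print(np.array(zs)[:,2])
ux=np.array([np.cos(np.radians(127.5)),np.sin(np.radians(127.5))]);uy=np.array([-ux[1],ux[0]])
zb=.013
def lat(u,v,z): x=w(p,u,v,z)[:2];return np.array([x@ux,x@uy])
def prof(u,lo,hi):
    c=g[lo:hi,u].min(1).astype(float);i=np.nonzero(c>170)[0];return lo+i.min(),lo+i.max()
for u in (195,230,250):
    a,b=prof(u,190,262);print("blade",u,a,b,lat(u,a-.5,zb),lat(u,b+.5,zb))
for u in (102,110,118):
    a,b=prof(u,175,275);print("slide",u,a,b,lat(u,a-.5,.024),lat(u,b+.5,.024))
r=[u for u in range(160,260) if g[222,u].min()>170];print("tip",r[0],lat(r[0]-.5,222,zb))
r=[u for u in range(95,135) if g[245,u].min()>170];print("slide end",r[-1],lat(r[-1]+.5,245,.024))
a=w(p,140,219);print("rivet",a, lat(140,219,.004))
```

```text
[0.0131 0.0139 0.0142 0.0134 0.0142 0.0138 0.0135 0.0142 0.0137 0.0143
 0.0135 0.0143]
blade 195 201 245 [-0.2937 -0.5408] [-0.292  -0.5101]
blade 230 201 261 [-0.3161 -0.5409] [-0.3147 -0.4988]
blade 250 201 259 [-0.3288 -0.5409] [-0.3281 -0.5003]
slide 102 188 265 [-0.2406 -0.5516] [-0.2343 -0.5006]
slide 110 188 265 [-0.2455 -0.5516] [-0.2395 -0.5006]
slide 118 210 265 [-0.2488 -0.5379] [-0.2446 -0.5007]
tip 171 [-0.277  -0.5264]
slide end 122 [-0.249  -0.5147]
rivet [0.5697 0.119  0.0005] [-0.2538 -0.5255]
```

```bash
python3 -m inch '[[[0,0,0],[0,-0.012,0],0.01],[[0,0,0],[0,-0.03,0],0.01],[[0,0,0],[0,-0.045,0],0.01],[[0,0,0],[0,-0.05,0],0.01],[[0,0,0],[0,-0.05,0],0.01]]' 40
python3 - <<'E'
from station import ctrl
import cv2,pickle
p=ctrl.camera("wrist");pickle.dump(p,open("g.pkl","wb"))
cv2.imwrite("pics/g.png",p["color"])
s=ctrl.read_state();print(s["tool_pos"],s["eef_rot"],s["force"])
E
```

```text
clock: 7.52
tool_pos: [0.5955, 0.0849, 0.0629]
eef_rot: [-179.8, 0.2, 37.7]
force: [0.0, 1.0, -0.2]
finger_gap: 0.0199
[0.59594452 0.08450449 0.06292059] [-179.79224019    0.22365072   37.64165113] [-0.44646878  0.21156162 -0.51987839]
```

View pics/g.png

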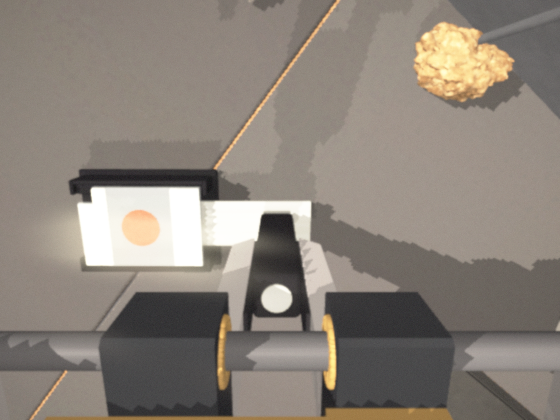

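```bash
python3 -m inch '[[[0,0,0],[0,-0.01,0],0.01],[[0,0,0],[0,-0.02,0],0.01],[[0,0,0],[0,-0.028,0],0.01],[[0,0,0],[0,-0.031,0],0.01],[[0,0,0],[0,-0.031,0],0.01]]' 40
python3 - <<'E'
from station import ctrl
import cv2,pickle
p=ctrl.camera("wrist");pickle.dump(p,open("g.pkl","wb"))
cv2.imwrite("pics/g2.png",p["color"])
s=ctrl.read_state();print(s["tool_pos"],s["eef_rot"],s["force"])
E
```

```text
clock: 8.2
tool_pos: [0.577, 0.1093, 0.0631]
eef_rot: [-179.8, 0.2, 37.7]
force: [0.3, 0.1, -0.9]
finger_gap: 0.0198
[0.57713312 0.10909676 0.06309408] [-179.8110363     0.21231224   37.65416401] [ 0.0803276   0.14783642 -1.0408106 ]
```

View pics/g2.png

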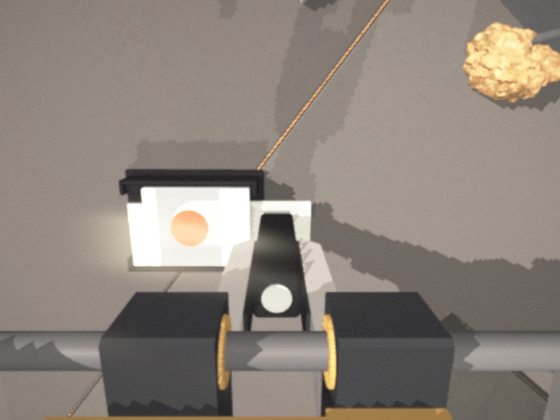

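Run:
```python
import pickle
from h import *
np.set_printoptions(precision=4,suppress=True)
p=pickle.load(open("g.pkl","rb"))
ux=np.array([np.cos(np.radians(127.5)),np.sin(np.radians(127.5))]);uy=np.array([-ux[1],ux[0]])
lat=lambda u,v,z:(lambda x:np.array([x@ux,x@uy]))(w(p,u,v,z)[:2])
g=lat(310.5,222,.0138)+[.022,0];e=lat(251,200,.024);c=lat(189.5,228.5,.024)
print(g,e,c,"end at lifter",e[0]-g[0],"centre",c-g, "tip",lat(171.5,222,.0138)-g)
```

```text
[-0.2646 -0.5269] [-0.2491 -0.5441] [-0.2105 -0.5256] end at lifter 0.015569686915508113 centre [0.0541 0.0013] tip [0.0681 0.0003]
```

```bash
python3 -m inch '[[[0,0,0],[0,-0.0025,0],0.01],[[0,0,0],[0,-0.0025,0],0.01],[[0,0,0],[0,-0.0025,-0.003],0.01],[[0,0,0],[0,-0.0025,-0.005],0.01],[[0,0,0],[0,-0.0025,-0.007],0.01]]' 40
python3 -m inch '[[[0,0,0],[0,0,-0.001],0.01],[[0,0,0],[0,0,-0.003],0.01],[[0,0,0],[0,0,-0.006],0.01],[[0,0,0],[0,0,-0.009],0.01],[[0,0,0],[0,0,-0.012],0.01]]' 40
python3 -m inch '[[[0,0,0],[0,0,-0.004],0.01],[[0,0,0],[0,0,-0.008],0.01],[[0,0,0],[0,0,-0.012],0.01],[[0,0,0],[0,0,-0.015],0.01],[[0,0,0],[0,0,-0.017],0.01]]' 40
python3 - <<'E'
from station import ctrl
import cv2,pickle
p=ctrl.camera("wrist");pickle.dump(p,open("k.pkl","wb"))
cv2.imwrite("pics/k.png",p["color"])
s=ctrl.read_state();print(s["tool_pos"],s["eef_rot"],s["force"])
E
```

```text
clock: 8.88
tool_pos: [0.5757, 0.111, 0.0703]
eef_rot: [-179.8, 0.2, 37.7]
force: [0.4, 0.0, -1.7]
finger_gap: 0.02
clock: 9.5
tool_pos: [0.5758, 0.111, 0.0825]
eef_rot: [-179.8, 0.2, 37.7]
force: [0.1, -0.1, -1.6]
finger_gap: 0.0201
clock: 10.12
tool_pos: [0.5759, 0.111, 0.0998]
eef_rot: [-179.8, 0.2, 37.7]
force: [0.1, 1.0, -1.2]
finger_gap: 0.0198
[0.57606033 0.11101714 0.09995964] [-1.79837897e+02  1.78973286e-01  3.76544763e+01] [ 0.28476193  0.28624855 -1.71225292]
```

View pics/k.png

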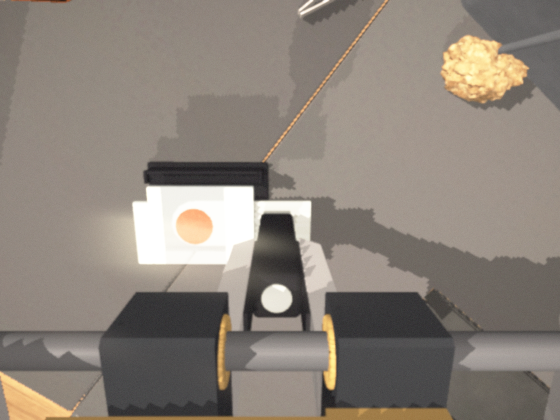

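```bash
python3 -m inch '[[[0,0,0],[0,0,-0.005],0.01],[[0,0,0],[0,0,-0.015],0.01],[[0,0,0],[0,0,-0.03],0.01],[[0,0,0],[0,0,-0.045],0.01],[[0,0,0],[0,0,-0.06],0.01]]' 40
python3 -m inch '[[[0,0,0],[0,0,-0.015],0.01],[[0,0,0],[0,0,-0.03],0.01],[[0,0,0],[0,0,-0.045],0.01],[[0,0,0],[0,0,-0.06],0.01],[[0,0,0],[0,0,-0.075],0.01]]' 40
python3 -m inch '[[[0,0,0],[0,0,-0.012],0.01],[[0,0,0],[0,0,-0.022],0.01],[[0,0,0],[0,0,-0.03],0.01],[[0,0,-1],[0,0,-0.034],0.01],[[0,0,-3],[0,0,-0.034],0.01]]' 40
python3 -m inch '[[[0,0,-3],[0,0,0],0.01],[[0,0,-6],[0,0,0],0.01],[[0,0,-9],[0,0,0],0.01],[[0,0,-12],[0,0,0],0.01],[[0,0,-15],[0,0,0],0.01]]' 40
python3 - <<'E'
from station import ctrl
import cv2,pickle
p=ctrl.camera("wrist")
cv2.imwrite("pics/m.png",p["color"])
s=ctrl.read_state();print(s["tool_pos"],s["eef_rot"],s["force"],s["joint_pos"])
E
```

```text
clock: 10.8
tool_pos: [0.5766, 0.111, 0.1615]
eef_rot: [-179.9, 0.1, 37.7]
force: [1.0, -0.7, -0.9]
finger_gap: 0.02
clock: 11.42
tool_pos: [0.5768, 0.111, 0.2374]
eef_rot: [-179.9, 0.1, 37.7]
force: [0.5, -0.1, -1.5]
finger_gap: 0.02
clock: 12.05
tool_pos: [0.5769, 0.111, 0.2715]
eef_rot: [-179.9, 0.1, 40.8]
force: [-0.2, -0.5, -1.5]
finger_gap: 0.0201
clock: 12.68
tool_pos: [0.5766, 0.111, 0.2708]
eef_rot: [-179.8, 0.1, 55.9]
force: [-0.5, -0.3, -2.0]
finger_gap: 0.0196
[0.57656603 0.11092779 0.270811  ] [-1.79772832e+02  1.32465513e-01  5.59994584e+01] [ 0.0734379   0.17823145 -2.37358908] [4.07806387e+00 1.54237119e+01 7.76207483e+01 3.58746061e-02
 8.72160559e+01 3.80770442e+01]
```

View pics/m.png

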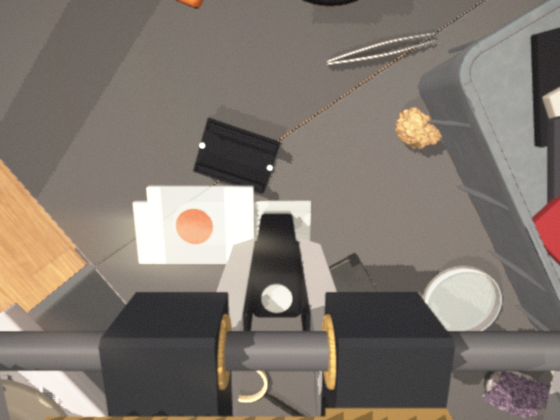

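The slide is holding steady on the blade. I'll finish the yaw.

```bash
python3 -m inch '[[[0,0,-3],[0,0,0],0.01],[[0,0,-7],[0,0,0],0.01],[[0,0,-11],[0,0,0],0.01],[[0,0,-15],[0,0,0],0.01],[[0,0,-18],[0,0,0],0.01]]' 40
python3 -m inch '[[[0,0,-4],[0,0,0],0.01],[[0,0,-8],[0,0,0],0.01],[[0,0,-12],[0,0,0],0.01],[[0,0,-15],[0,0,0],0.01],[[0,0,-16],[0,0,0],0.01]]' 40
python3 -m inch '[[[0,0,0],[0,0,0],0.01],[[0,0,0],[0,0,0],0.01],[[0,0,0],[0,0,0],0.01],[[0,0,0],[0,0,0],0.01],[[0,0,0],[0,0,0],0.01]]' 40
python3 - <<'E'
from station import ctrl
import cv2,pickle
from h import *
np.set_printoptions(precision=4,suppress=True)
p=ctrl.camera("wrist");q=ctrl.camera("scene");t=ctrl.camera("top")
cv2.imwrite("pics/n.png",p["color"]);cv2.imwrite("pics/n2.png",cv2.resize(q["color"][60:280,150:400],None,fx=3,fy=2.7));cv2.imwrite("pics/n3.png",t["color"])
s=ctrl.read_state();print(s["tool_pos"],s["eef_rot"],s["force"],s["qvel"])
X=np.array([w(p,u,v) for u in range(150,235,4) for v in range(207,260,3)])
A=np.c_[X[:,:2],np.ones(len(X))];c=np.linalg.lstsq(A,X[:,2],rcond=None)[0];print("slope deg",np.degrees(c[:2]),"z",np.median(X[:,2]),np.std(X[:,2]-A@c))
print(w(p,140,235,X[:,2].mean()),w(p,250,195,X[:,2].mean()),w(p,140,205,X[:,2].mean()),w(p,140,260,X[:,2].mean()))
E
```

```text
clock: 13.35
tool_pos: [0.5763, 0.1109, 0.2703]
eef_rot: [-179.7, 0.1, 74.1]
force: [0.0, -0.8, -1.2]
finger_gap: 0.0198
clock: 13.98
tool_pos: [0.5762, 0.1109, 0.2699]
eef_rot: [-179.6, -0.0, 90.1]
force: [-0.5, -0.7, -1.5]
finger_gap: 0.0201
clock: 14.6
tool_pos: [0.5761, 0.1109, 0.2699]
eef_rot: [-179.6, -0.0, 90.1]
force: [-0.8, -0.5, -0.9]
finger_gap: 0.0201
[0.5761 0.1109 0.2699] [-179.6348   -0.0173   90.1423] [ 0.3515 -0.7565 -2.0951] [ 0.08    0.0056  0.0214 -0.0816 -0.0255 -0.0531]
slope deg [17.0106 46.9172] z 0.22582943644022152 0.016938506784289528
[0.4894 0.1073 0.2287] [0.5594 0.1336 0.2287] [0.4912 0.127  0.2287] [0.4878 0.0903 0.2287]
```

View pics/n.png

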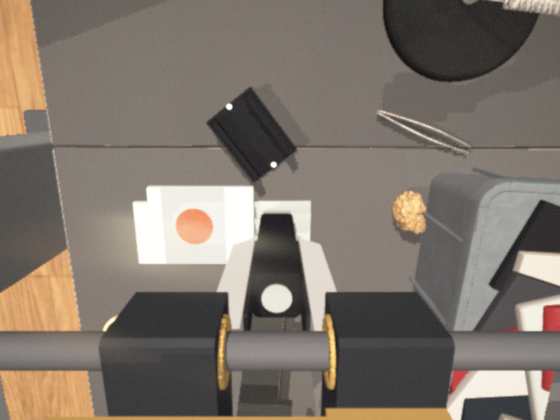

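View pics/n2.png

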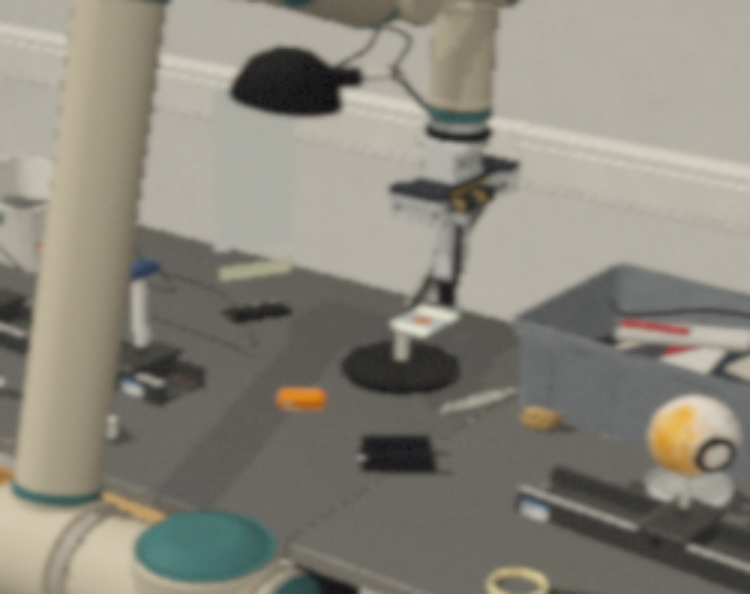

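View pics/n3.png

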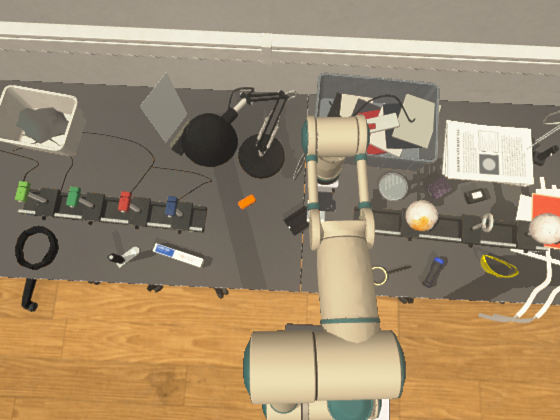

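Run:
```python
from station import ctrl
from h import *
np.set_printoptions(precision=3,suppress=True)
p=ctrl.camera("wrist")
X=np.array([w(p,u,v) for u in range(138,222,3) for v in range(205,260,3)])
for _ in range(6):
    X=X[abs(X[:,2]-np.median(X[:,2]))<.006]
    A=np.c_[X[:,:2],np.ones(len(X))];c=np.linalg.lstsq(A,X[:,2],rcond=None)[0]
    X=X[abs(X[:,2]-A@c)<.003]
print(len(X),np.degrees(c[:2]),np.median(X[:,2]))
def line(v): r=[w(p,u,v,.227)[:2] for u in (0,)]
a=w(p,160,263.5,.227);b=w(p,222,263.5,.227);print(np.degrees(np.arctan2(*(a-b)[1::-1])))
```

```text
531 [-0.383  0.055] 0.22585752053743216
-179.68243198475867
```

Run:
```python
from station import ctrl
s=ctrl.read_state();print(s["clock"],abs(s["qvel"]).max(),s["finger_gap"])
print(ctrl.sign_off())
```

```text
14.8 0.08233500063676306 0.01989296034919705
the job is handed in; nothing more can be done
None
```

I handed the job in at 14.8 s. The lifter is still gripped (40 N commanded, 19.9 mm opening) and the slide is resting on its blade.

**What I did:** I picked up the lifter nearest the robot's base by its grip. I slid its blade between the rails from the end without the notch, about 11 mm above the bench. The slide was then lifted straight out, and I turned the lifter so the notched end points toward the robot. The gripper never touched the slide.

**Last checks:**
- **Height:** the slide's top face is at about 0.226 m, well clear of the empty rack below.
- **Level:** it is within about 0.4°, which matches the small tilt the arm itself reports.
- **Direction:** the notched end points along −x to within about 0.3°, label side up.
- **Stillness:** the slide showed no shift on the blade between pictures during the turn, and the arm was at rest.
- **Forces:** the readings after each move were about 2 N at most.
- **Hand lens, dish and torch:** nothing went near them, and they looked in place in the final top view.

**One disagreement:** my first check of how level the slide was gave a nonsensical slope, probably from pixels off the slide. I repeated it with outliers removed, and that gave the 0.4° above.

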